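# Switch on the cabinet's UV lamp at its guarded toggle

## Robot

A 6-joint arm with a two-finger parallel gripper is mounted at the origin on the work surface. World frame = base frame: x ahead of the robot, y to its left, z up, the work surface at z = 0. Lengths are in m, angles in rad, forces in N, time in s.
With the tool pointing down it reaches from about 0.35 to 0.975 m from the base axis. Payload 4.9 kg.
Tool frame: the origin (TCP) lies at the very end of the fingers, on their centre line; the grasp point (between the pads) lies 19 mm behind it; z points along the fingers, y is the line along which they close (so a half turn about z gives the same grasp; the last joint's range is limited). The gripper opens to 85 mm and grips with 20 to 120 N. Pads are 22 mm wide; open, the fingers measure 114 mm over their backs; the gripper's body (76 mm by 85 mm) begins 54 mm behind the grasp point. The pads swing forward as they close: fully open they stand 13 mm farther back than shut.
Start: joints at [-1.28, 0.053, 1.613, -0, 1.476, -0.119], TCP at [0.249, -0.573, 0.231] pointing down, gripper open.
Joint ranges: [-3.01, 3.01], [-1.01, 2.22], [0.06, 2.58], [-1.02, 4.17], [0.09, 2.62], [-3.14, 3.14]. Speed limits (rad/s): [2.57, 2.57, 3.14, 3.14, 3.14, 3.14].

## Interface

Orientations are given as a 3x3 rotation matrix whose columns are the frame's x, y, z axes.
In Python, from station import arm gives the robot as it stands.
- The arm moves only by the tool send_rows, never from a script. Its argument "motion" is a list of rows, each a list of 6 numbers: the shift along the tool's x, y, z in cm, then the turn, a rotation vector about the tool's x, y, z in degrees. In form: [[tx, ty, tz, wx, wy, wz], ...]. A call has 1 to 10 rows; each row is the pose to reach, as a shift and turn from the pose commanded when the call began, along the tool's axes at that moment; what a row does not reach only later rows make up. A row lasts 1/8 s, in which the tool goes at most 62.5 mm and 10.7 degrees, less where a joint would pass 70% of its speed; a pose out of reach is approached as far as the arm can. A call with a gripper value outside its range is refused whole. "claw" is the opening, from -1 (shut) to 1 (fully open), set as the call begins (left out, the last holds). The fingers move at their own pace and stop on an object; "grip_force" is the grip in N (left out, the last holds). Time passes only in rows, so rows that repeat a pose let the fingers close. It gives the time, the measured TCP pose, the force, the opening and the grip force at its end, in the units of the state.
- arm.get_state(): the state, without advancing time (a new reading comes with each control period).
- arm.read_camera(name): name is "scene" or "top" or "wrist"; returns a dict with "img" (420x560x3 uint8, red, green, blue), "z_map" (420x560 float32, m along the optical axis (not along the pixel's ray), 0 where there is no reading), "fx", "fy", "cx", "cy" (pixels), "rvec" (rotation vector, rad) and "tvec" (3), from world to camera coordinates, as OpenCV has them; the wrist camera has in their place "tool_from_camera" (4x4, takes a point from camera to tool coordinates, whose origin is the TCP and whose axes are the flange's). Camera axes: x right, y down, z forward; pixel columns grow to the right and rows downward; lengths in m; the calibration is good to about 2 mm. A picture is of the moment at which its call begins: read the wrist's pose just before it.
- arm.sign_off(): hands the job in; it is judged then, once.
The state is a dict: "t": time; "joint_positions": joint angles; "qvel": joint speeds; "joint_efforts": joint torques, N m; "position": TCP position; "eef_rot": TCP orientation; "wrist_force": force on the tool from outside, world axes, zero at the start; "moment": the same for the moment, N m; "opening": finger opening in m; "grasp_force": force on a finger pad.
Only numpy, scipy, OpenCV 4.12 (cv2) and the standard library are available. Lean on these libraries where they do the work, as an engineer would, in place of code of your own. Each camera call takes 0.05 s, during which the arm holds its last target. There are 200 camera calls.

## Task

Switch on the cabinet's ultraviolet lamp at the control box: with a fingertip lift the hinged guard by its lip, flip the toggle beneath it over to on (away from the guard's lip), and let the guard drop shut over it again. Leave the unguarded light toggle and the timer knob as they are, and do not lift or shift anything standing around the box.

Things in the scene. Friction and masses are not known exactly. Their poses are not given: they have to be found in the camera images.
- control_box: White steel control box of the UV lamp, fixed: 160 (x) x 260 (y) x 70 high. Origin at the centre of its underside; x points away from the robot's side (front face at x = -80), z up. On its flat top, 27 behind the front edge, three controls stand in a row at y = -80, 0, +80 in changing order: guarded UV switch, unguarded light toggle, round timer knob.
- uv_switch: Guarded UV switch on the box top. Origin on the box top (70 above the bench), x points away from the box's front edge and the guard's lip, z up. Base plate 46 wide (y), 1.5 thick, x = -25 to +41. The guard's hinge line runs along y at x = +32, z = +10 between two ears 17 high, 46 over their outsides; the toggle's pivot is at x = -8, z = 0; the box's front edge at x = -27.
- uv_guard (a joint): Smoked plastic guard, an inverted box 36 wide, 36 high, 58 long from hinge to front wall, walls 2.5, 30 g; shut it hides the toggle. 0 = shut: lower rim at z = +6 of the switch frame, front wall at x = -26. Grows to 1.1 rad as the lip swings up and back. It never stays open: weight and a light spring shut it (under 0.5 N at the lip), so it lies on the finger that raises it.
- uv_guard_lip (a point): Middle of the lower outer edge of the lip by which the guard is lifted: a flat strip 36 wide (y), 3 thick, standing 12 out from the foot of the front wall. Shut, it spans x = -26 to -38, z = +6 to +9 of the switch frame, overhanging the box's front edge with free space below. The point is 70 from the hinge line towards the front.
- uv_toggle (a joint): Metal bat toggle under the guard, 28 long from its pivot (x = -8, z = 0 of the uv_switch frame), 6 thick at the foot to 9.6 near the tip. 0 = off, leaning 0.3 rad towards the guard's lip (-x of the switch); 0.6 = on, leaning 0.3 rad away from it. A snap action: about 4 N at the tip to move it from a stop; past the middle (0.3) it jumps over by itself and stays. It starts off.
- uv_toggle_tip (a point): Top end of the UV toggle, 28 from its pivot: 27 above the box top at either stop, 8 towards the lip from the pivot when off, 8 beyond the pivot when on.
- light_toggle (a joint): Unguarded metal toggle of the working light on the box top, the same lever as the UV toggle without a guard; 0 = off, 0.6 = on. Starts off and is to be left alone.
- light_toggle_tip (a point): Top end of the unguarded light toggle, 27 above the box top.
- timer_mark (a point): Outer end of the white mark on top of the black timer knob (37 in diameter at the foot, 28 at the top, 22 high), 13.5 mm from the knob's axis. The knob is to be left alone.
- tube_rack: Loose white rack 85 x 125 x 45 high holding purple-capped tubes that reach 88 above the bench; origin at the centre of its underside. Stands behind the box.
- tip_box: Loose pipette-tip box with pale blue lid, 87 x 122 x 66 high; origin at the centre of its underside. Stands behind the box.
- vortex_mixer: Vortex mixer, white box 135 x 125 with a black rubber cup on top, 132 high in all, 2.2 kg, loose; origin at the centre of its underside. Stands beside one end of the box.
- reagent_bottle: Loose amber bottle with white cap, 66 in diameter, 135 high; origin at the centre of its underside. Stands beside the other end of the box.

How it is judged:
On the way, in this order (a step that is already met when the one before it is completed fails the run):
1. the guard is lifted with the toggle still off (value of joint uv_guard above 0.2 rad and value of joint uv_toggle below 0.2 rad), for 0.1 s.
2. the toggle is flipped to on under the raised guard (value of joint uv_guard above 0.15 rad and value of joint uv_toggle above 0.45 rad), for 0.1 s.
At the end, for the whole second after the job is handed in: The UV toggle is on (above 0.5 of 0.6 rad), its guard is shut (below 0.06 rad), the light toggle is still off (below 0.15 rad), the timer mark is within 5 mm of where it was, and the rack, tip box, mixer and bottle are within 20 mm of where they stood (value of joint uv_toggle above 0.5 rad and value of joint uv_guard below 0.06 rad and value of joint light_toggle below 0.15 rad and distance of timer_mark from where it was at the start of the episode below 0.005 m and distance of each of tube_rack, tip_box, vortex_mixer, reagent_bottle from where it was at the start of the episode below 0.02 m); the robot touches nothing.
It fails at once if the unguarded light toggle was moved (value of joint light_toggle above 0.2 rad).
It fails at once if the timer knob was turned (distance of timer_mark from where it was at the start of the episode above 0.006 m).
It fails at once if something standing around the box was shifted, knocked over or lifted (distance of any of tube_rack, tip_box, vortex_mixer, reagent_bottle from where it was at the start of the episode above 0.025 m or angle between any of tube_rack, tip_box, vortex_mixer, reagent_bottle's own z axis and vertical above 0.35 rad).
It also fails if it takes over 38 s, if anything falls off the work surface, if the arm or the gripper's body presses on something with over 40 N, if the wrist force passes 120 N, or if a joint passes its speed limit or range.

## Working session

There is one attempt and no reset: what is moved stays moved. The work goes in short steps, Python scripts to look and compute and a tool call to move; the robot and the scene stay as the last step left them, time stands still between calls to the robot, and variables do not carry over. Pictures are saved under pics/ and viewed, at most 10 in all, crops included, and the job is handed in when it is done.

Besides the shell and the picture viewer there is one more tool, called after "Emit:" in YAML: its name, and indented under it one key for each argument. send_rows: Moves the arm, as the interface text tells. Its arguments: {"type":"object","properties":{"motion":{"type":"array"},"claw":{"type":"number"},"grip_force":{"type":"number"}},"required":["motion"]}

```bash
mkdir -p pics; ls; cat > h.py <<'E'
import numpy as np, cv2
from station import arm
def cam(n):
    c=arm.read_camera(n)
    if 'rvec' in c:
        c['R']=cv2.Rodrigues(np.array(c['rvec'],float))[0]; c['t']=np.array(c['tvec'],float).ravel()
    return c
def pts(c):
    v,u=np.mgrid[0:420,0:560]; z=c['z_map']
    P=np.stack([(u-c['cx'])/c['fx']*z,(v-c['cy'])/c['fy']*z,z],-1)
    return (P-c['t'])@c['R']
def ray(c,u,v,h):
    d=c['R'].T@np.array([(u-c['cx'])/c['fx'],(v-c['cy'])/c['fy'],1]); o=-c['R'].T@c['t']
    return o+d*(h-o[2])/d[2]
def proj(c,p):
    q=c['R']@np.array(p)+c['t']; return q[0]/q[2]*c['fx']+c['cx'],q[1]/q[2]*c['fy']+c['cy']
E
python3 - <<'E'
from h import *
for n in('scene','top'):
    c=cam(n); np.savez(n,**c); cv2.imwrite(f'pics/{n}0.png',c['img'][:,:,::-1]); print(n,-c['R'].T@c['t'],c['fx'])
E
```

```text
pics
scene [1.06326953 0.76442717 0.9544395 ] 496.4545287486336
top [0.50128063 0.03406292 1.03468228] 461.77662983316293
```

View pics/scene0.png

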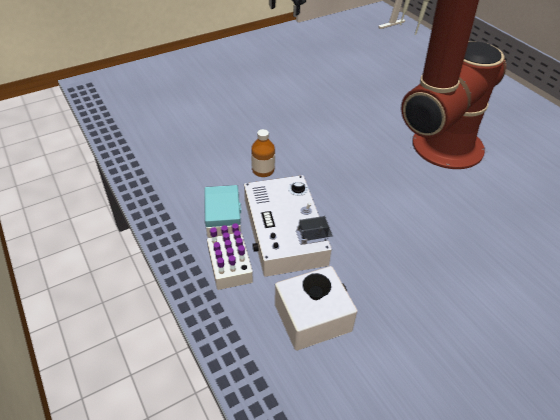

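View pics/top0.png

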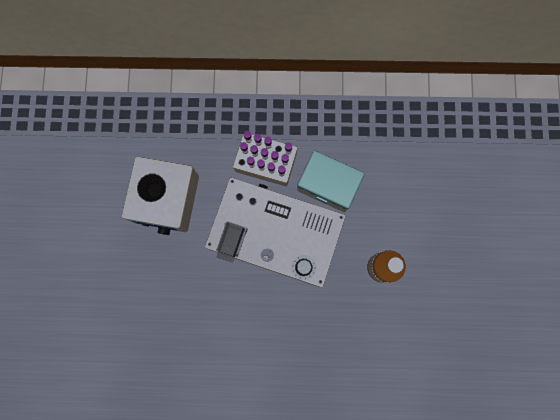

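The top view shows the box at about (276,232). The guard is at (231,240), the light toggle at (267,255) and the knob at (304,267). The mixer is at the +y end, the bottle at the -y end, and the rack and tip box stand behind.

```bash
python3 - <<'E'
from h import *
c=dict(np.load('top.npz')); P=pts(c); s=dict(np.load('scene.npz'))
def an(m):
    n,l,st,ce=cv2.connectedComponentsWithStats(m.astype(np.uint8)); k=1+np.argmax(st[1:,4]); return l==k
box=an((abs(P[...,2]-.07)<.006)&(c['img'].min(2)>140)&(np.mgrid[0:420,0:560][0]>175))
box=cv2.morphologyEx(box.astype(np.uint8),cv2.MORPH_OPEN,np.ones((3,3)))>0
xy=P[box][:,:2]; r=cv2.minAreaRect((xy*1000).astype(np.float32)); print('box',r, 'z',np.median(P[box][:,2]))
# scene view
Q=pts(s); b2=an((abs(Q[...,2]-.07)<.006)&(s['img'].min(2)>120)&(np.abs(Q[...,:2]-xy.mean(0)).max(-1)<.2))
r2=cv2.minAreaRect((Q[b2][:,:2]*1000).astype(np.float32)); print('box2',r2,np.median(Q[b2][:,2]))
# screw corners by ray
for u,v in[(232,181),(341,217),(321,282),(210,245)]: print(ray(c,u,v,.07))
def edges(cc,m):
    cs,_=cv2.findContours(m.astype(np.uint8),0,2); h=max(cs,key=cv2.contourArea)
    return np.array([ray(cc,u,v,.07)[:2] for u,v in h[:,0]])
print(cv2.minAreaRect((edges(c,box)*1000).astype(np.float32)))
# guard top
g=(P[...,2]>.095)&(P[...,2]<.13)&(c['img'].max(2)<110)&(np.abs(P[...,:2]-xy.mean(0)).max(-1)<.16)
g=an(g); print('guard',g.sum(),cv2.minAreaRect((P[g][:,:2]*1000).astype(np.float32)),np.percentile(P[g][:,2],[5,50,95]))
# mixer height region
m=an((P[...,2]>.07)&(P[...,1]>.2)&(P[...,0]<.75)); print('mixer',cv2.minAreaRect((P[m][:,:2]*1000).astype(np.float32)),P[m].max(0))
z=np.hstack([cv2.resize(c['img'][165:300,190:350],None,fx=4,fy=4)])[:,:,::-1]
cv2.imwrite('pics/topz.png',z)
E
```

```text
box ((614.264404296875, 58.02043914794922), (258.3572998046875, 158.7126922607422), 72.46588134765625) z 0.06945452603843484
box2 ((617.0960693359375, 60.49793243408203), (264.033935546875, 160.20045471191406), 72.53282928466797) 0.06938064545449271
[0.71956775 0.15221076 0.07      ]
[ 0.64583729 -0.08060549  0.07      ]
[ 0.50927219 -0.03930623  0.07      ]
[0.58167803 0.19359785 0.07      ]
((613.8370971679688, 57.998809814453125), (257.74835205078125, 158.02923583984375), 72.49551391601562)
guard 573 ((592.1458129882812, 148.6898193359375), (36.26139450073242, 61.64486312866211), 72.28102111816406) [0.10641616 0.11121935 0.11380999]
mixer ((689.3587646484375, 306.6468505859375), (126.66110229492188, 135.59571838378906), 80.97502899169922) [0.74996406 0.37639796 0.13476766]
```

View pics/topz.png

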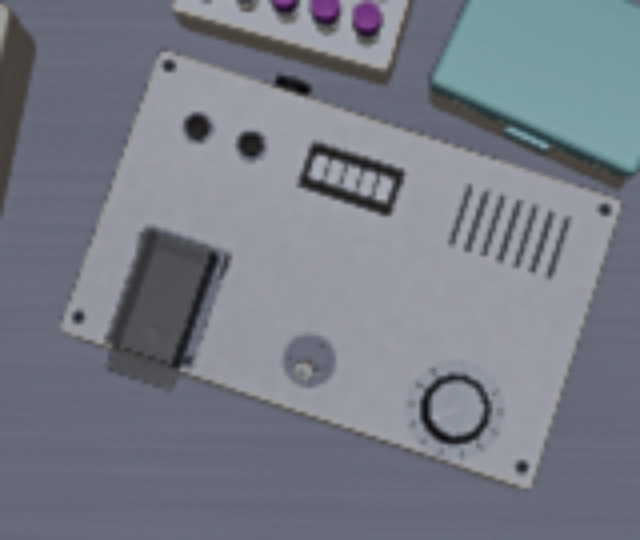

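```bash
python3 - <<'E'
from h import *
np.set_printoptions(precision=4,suppress=True)
s=arm.get_state(); print(s['t'],s['position'],s['joint_positions'],s['opening'],s['wrist_force']); print(s['eef_rot'])
print(arm.read_camera('wrist')['tool_from_camera'])
c=dict(np.load('top.npz'))
a=np.radians(-17.5); X=np.array([np.cos(a),np.sin(a)]);Y=np.array([-X[1],X[0]])
C=np.array([.6148,.0585]); sw=C-.053*X+.08*Y; print('sw',sw,X,Y)
p=ray(c,190+141/4,165+380/4,.078)[:2]-sw; print('lip in sw',p@X,p@Y)
for q,n in(((457/4+190,409/4+165,.092),'knob'),((302/4+190,370/4+165,.097),'ltip')):
    d=ray(c,*q)[:2]-sw; print(n,d@X,d@Y)
sc=dict(np.load('scene.npz'))
W=lambda x,y,z:[*(sw+x*X+y*Y),.07+z]
for cc in(c,sc):
    im=cc['img'].copy(); im=cv2.resize(im,None,fx=1,fy=1)
    print([np.round(proj(cc,W(*q)),1) for q in((-38,-18,7.5),(-38,18,7.5))] if 0 else [np.round(proj(cc,W(x/1e3,y/1e3,z/1e3)),1) for x,y,z in((-38,-18,8),(-38,18,8),(-26,0,42),(32,0,42))])
im=cv2.resize(sc['img'][205:255,270:350],None,fx=8,fy=8,interpolation=2); 
cv2.imwrite('pics/scz.png',im[:,:,::-1])
E
```

```text
0.1 [ 0.2489 -0.5727  0.2302] [-1.28    0.0533  1.6142 -0.      1.476  -0.119 ] 0.08559883563460184 [-0.1271 -0.8932 -0.2291]
[[ 0.9172  0.3984 -0.0005]
 [ 0.3984 -0.9172  0.0018]
 [ 0.0002 -0.0018 -1.    ]]
[[-0.0011 -0.9592 -0.2826  0.0719]
 [ 1.     -0.0011 -0.0003  0.0005]
 [ 0.     -0.2826  0.9592 -0.1422]
 [ 0.      0.      0.      1.    ]]
sw [0.5883 0.1507] [ 0.9537 -0.3007] [0.3007 0.9537]
lip in sw -0.03863985073351835 -0.003088149344810603
knob -0.001515630791448551 -0.16216966687431875
ltip -0.008076346480848345 -0.08148237210978633
[array([232.1, 262. ]), array([215.8, 256.5]), array([223.7, 252.6]), array([233.4, 225.3])]
[array([328.2, 223.3]), array([332.6, 234.5]), array([326.8, 219.9]), array([302.4, 223.7])]
```

View pics/scz.png

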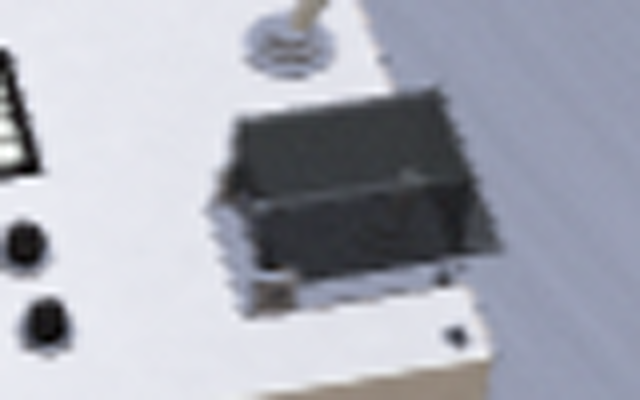

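The scene crop shows the guard shut, with the lip's outer corner at about (332,236), near the prediction of (332.6,234.5). The light toggle stands behind it.

```bash
cat >> h.py <<'E'
from scipy.spatial.transform import Rotation as Ro
_a=np.radians(-17.5); X=np.array([np.cos(_a),np.sin(_a),0]);Y=np.array([-X[1],X[0],0]);Z=np.array([0,0,1.])
SW=np.array([.5883,.1507,.07])
np.set_printoptions(precision=3,suppress=True)
def row(p,al,s=None):
    "row to TCP p (switch mm), pitch al deg below horizontal"
    s=s or arm.get_state(); al=np.radians(al); R=np.array(s['eef_rot'])
    d=np.cos(al)*X-np.sin(al)*Z; n=np.sin(al)*X+np.cos(al)*Z
    T=np.stack([n,-Y,d],1); W=SW+np.array(p)/1e3@np.stack([X,Y,Z])
    return np.r_[R.T@(W-np.array(s['position']))*100, Ro.from_matrix(R.T@T).as_rotvec(degrees=True)].round(2)
def where():
    s=arm.get_state(); p=(np.array(s['position'])-SW)*1e3; R=np.array(s['eef_rot'])
    print('t',s['t'],'sw mm',np.array([p@X,p@Y,p@Z]),'pitch',np.degrees(np.arcsin(-R[2,2])),'yaw',np.degrees(np.arctan2(R[1,2],R[0,2])),'roll',np.degrees(np.arcsin(R[2,1])))
    print('q',np.array(s['joint_positions']),'F',np.array(s['wrist_force']),'open',s['opening'])
E
python3 -c "
from h import *
where(); print(row([-130,0,110],60)); print(row([-130,0,110],35))"
```

```text
t 0.15 sw mm [-106.163 -792.055  160.347] pitch 89.90680212810639 yaw 107.56150516847946 roll -0.09270069426313264
q [-1.28   0.053  1.614 -0.     1.476 -0.119] F [ 0.24   0.638 -0.018] open 0.08529248551593481
[ 50.14 -61.35   5.14 -10.82  28.72  40.  ]
[ 50.14 -61.35   5.14 -19.73  52.59  37.69]
```

Emit:
send_rows:
  motion:
    - [10,-12.2,1,0,0,0]
    - [20,-24.4,2,0,0,0]
    - [30,-36.6,3,-2,6,8]
    - [40,-48.8,4,-5,14,20]
    - [50.1,-61.3,5.1,-8,20,28]
    - [50.1,-61.3,5.1,-10.8,28.7,40]
    - [50.1,-61.3,5.1,-10.8,28.7,40]
    - [50.1,-61.3,5.1,-10.8,28.7,40]
    - [50.1,-61.3,5.1,-10.8,28.7,40]
    - [50.1,-61.3,5.1,-10.8,28.7,40]
  claw: -1
  grip_force: 20

```text
t: 1.4
position: [0.4205, 0.0135, 0.1919]
eef_rot: [[0.825, -0.301, 0.479], [-0.26, -0.954, -0.152], [0.502, 0.001, -0.865]]
wrist_force: [1.1, -0.5, 0.4]
opening: 0.0001
grasp_force: 0.0
```

```bash
python3 -c "
from h import *
where(); print(row([-130,0,110],60)); print(row([-130,0,110],35))"
```

```text
t 1.4 sw mm [-118.726 -181.327  121.884] pitch 59.838242227720144 yaw -17.590745179250305 roll 0.050641268336688354
q [-0.064 -0.887  2.422 -0.136  1.097  1.842] F [ 1.123 -0.532  0.415] open 5.8559831448988604e-05
[ -1.56 -18.13   0.45   0.05  -0.16   0.02]
[ -1.56 -18.13   0.45   0.04  24.84   0.03]
```

Emit:
send_rows:
  motion:
    - [-0.5,-6,0.2,0,3,0]
    - [-1,-12,0.3,0,6,0]
    - [-1.6,-18.1,0.4,0,10,0]
    - [-1.6,-18.1,0.4,0,15,0]
    - [-1.6,-18.1,0.4,0,15,0]
    - [-1.6,-18.1,0.4,0,15,0]

```text
t: 2.15
position: [0.4639, 0.1872, 0.1807]
eef_rot: [[0.674, -0.302, 0.674], [-0.213, -0.953, -0.214], [0.707, 0.0, -0.707]]
wrist_force: [-0.2, -0.6, -0.1]
opening: 0.0002
grasp_force: 0.0
```

```bash
python3 -c "
from h import *
where(); print(row([-50,0,-20],40)); print(row([-130,0,110],35))"
```

```text
t 2.15 sw mm [-129.63    -2.604  110.691] pitch 44.99818360508759 yaw -17.58372386337296 roll 0.02546328018215061
q [ 0.529 -0.516  2.314 -0.733  0.9    2.744] F [-0.184 -0.647 -0.115] open 0.00022008915067108458
[-3.61 -0.27 14.87  0.06  5.   -0.02]
[-0.08 -0.26  0.02  0.06 10.   -0.02]
```

```bash
python3 - <<'E'
from h import *
s=arm.get_state(); c=arm.read_camera('wrist'); 
M=np.array(c['tool_from_camera']); R=np.array(s['eef_rot'])@M[:3,:3]; o=np.array(s['eef_rot'])@M[:3,3]+s['position']
c['R']=R.T; c['t']=-R.T@o
np.savez('wrist',**{k:v for k,v in c.items()})
im=c['img'].copy()
for x,y,z in((-38,-18,6),(-38,18,6),(-26,-18,42),(-26,18,42),(32,18,42),(-27,-100,0),(-27,-30,0),(-27,50,0),(-16,-80,27)):
    u=proj(c,SW+(np.array([x,y,z])/1e3)@np.stack([X,Y,Z])); print(np.round(u,1))
    cv2.circle(im,tuple(int(round(t)) for t in u),2,(255,0,0),-1)
cv2.imwrite('pics/w.png',im[:,:,::-1])
E
```

```text
[296.2 204.7]
[260.4 204.8]
[297.7 174.2]
[258.3 174.3]
[260.4 126.9]
[374.4 198.1]
[307.2 198.2]
[230.4 198.3]
[360.  174.5]
```

View pics/w.png

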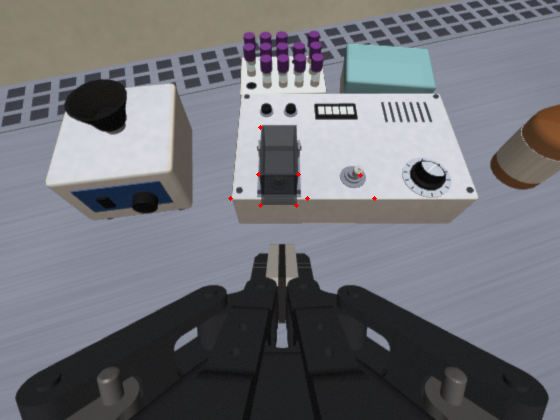

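The wrist view shows my predicted lip, guard and edge dots lying right on the real features (lip at about (261–297, 205)). The closed fingers are at (283,245), and the pose estimate is good.

```bash
python3 -c "
from h import *
where(); print(row([-85,0,-17],45)); print(row([-39,0,-17],45))"
```

```text
t 2.2 sw mm [-129.224   -2.731  111.286] pitch 44.9474446276341 yaw -17.58520206504077 roll -0.02104594955793857
q [ 0.528 -0.516  2.313 -0.734  0.9    2.745] F [-0.256 -0.776 -0.231] open 0.00017711006838695933
[-5.96 -0.28 12.19  0.06 -0.05 -0.09]
[-2.71 -0.29 15.45  0.06 -0.05 -0.09]
```

Emit:
send_rows:
  motion:
    - [-2,-0.1,4,0,0,0]
    - [-4,-0.2,8,0,0,0]
    - [-6,-0.3,12.2,0,0,0]
    - [-6,-0.3,12.2,0,0,0]
    - [-6,-0.3,12.2,0,0,0]
    - [-6,-0.3,12.2,0,0,0]

```text
t: 2.95
position: [0.508, 0.178, 0.0551]
eef_rot: [[0.671, -0.301, 0.678], [-0.214, -0.954, -0.212], [0.71, -0.003, -0.704]]
wrist_force: [-0.1, 0.7, -0.1]
opening: 0.0002
grasp_force: 0.0
```

```bash
python3 -c "
from h import *
where(); print(row([-39,0,-17],45))"
```

```text
t 2.95 sw mm [-84.753   1.857 -14.922] pitch 44.73159095463466 yaw -17.349090179943037 roll -0.16316374347874174
q [ 0.452 -0.177  2.31  -0.989  0.622  3.051] F [-0.094  0.714 -0.052] open 0.00016065406905916592
[ 3.07  0.19  3.4  -0.11 -0.27 -0.12]
```

Joint 4 is nearly at its limit, so I'll steepen the pitch to 55°.

```bash
python3 -c "
from h import *
print(row([-75,0,-12],55)); print(row([-41.5,0,-11.5],55))"
```

```text
[  0.89   0.18   0.49  -0.12 -10.27  -0.11]
[  3.29   0.18   2.83  -0.12 -10.27  -0.11]
```

Emit:
send_rows:
  motion:
    - [0.9,0.2,0.5,0,-5,0]
    - [0.9,0.2,0.5,0,-10,0]
    - [0.9,0.2,0.5,0,-10.3,0]
    - [0.9,0.2,0.5,0,-10.3,0]

```text
t: 3.45
position: [0.5153, 0.1725, 0.0552]
eef_rot: [[0.783, -0.301, 0.545], [-0.247, -0.954, -0.172], [0.571, 0.0, -0.821]]
wrist_force: [0.4, 0.1, 0.1]
opening: -0.0001
grasp_force: 0.0
```

```bash
python3 -c "
from h import *
where(); print(row([-41,0,-15],55))"
```

```text
t 3.45 sw mm [-76.208  -1.198 -14.807] pitch 55.15521722997251 yaw -17.535464775779758 roll 0.022718241781975155
q [ 0.37  -0.173  2.238 -0.61   0.674  2.653] F [0.426 0.107 0.144] open -5.329299626074883e-05
[ 2.88 -0.12  2.03  0.02  0.16  0.01]
```

Emit:
send_rows:
  motion:
    - [1,-0.1,0.7,0,0,0]
    - [2,-0.1,1.4,0,0,0]
    - [2.9,-0.1,2,0,0,0]
    - [2.9,-0.1,2,0,0,0]
    - [2.9,-0.1,2,0,0,0]

```text
t: 4.08
position: [0.549, 0.1625, 0.0539]
eef_rot: [[0.784, -0.301, 0.542], [-0.247, -0.954, -0.173], [0.569, 0.002, -0.822]]
wrist_force: [-0.7, -0.3, -0.2]
opening: 0.0002
grasp_force: 0.0
```

```bash
python3 -c "
from h import *
where(); print(row([-41,0,-15],55));print(row([-41,0,16],55))
c=cam('top'); cv2.imwrite('pics/t2.png',cv2.resize(c['img'][215:315,180:300],None,fx=5,fy=5,interpolation=2)[:,:,::-1])"
```

```text
t 4.075 sw mm [-41.062  -0.606 -16.085] pitch 55.318267665305434 yaw -17.66249554758291 roll 0.09547404729023055
q [ 0.322 -0.104  2.179 -0.593  0.644  2.602] F [-0.671 -0.281 -0.178] open 0.0001993803651226139
[ 0.07 -0.06 -0.09  0.09  0.32  0.03]
[ 1.83 -0.06 -2.64  0.09  0.32  0.03]
```

View pics/t2.png

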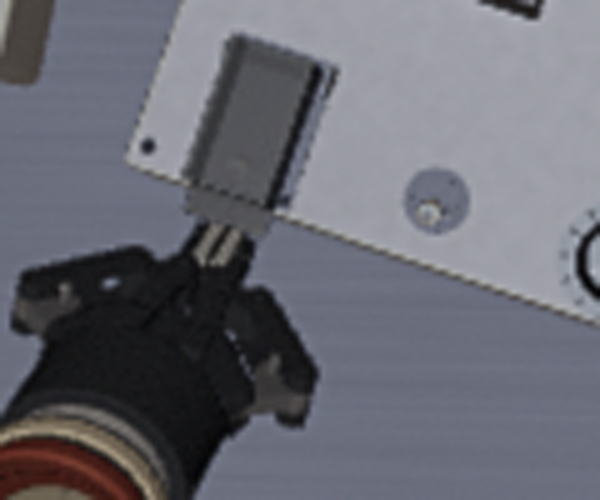

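The fingertip at (218,240) passes under the lip's edge, centred on the guard. Now I'll lift.

Emit:
send_rows:
  motion:
    - [0.5,0,-0.7,0,0,0]
    - [0.9,0,-1.3,0,0,0]
    - [1.3,0,-1.9,0,0,0]
    - [1.7,0,-2.4,0,0,0]
    - [2.0,0,-2.8,0,0,0]
    - [2.0,0,-2.8,0,0,0]
    - [2.0,0,-2.8,0,0,0]

```text
t: 5.0
position: [0.5494, 0.1625, 0.0885]
eef_rot: [[0.784, -0.301, 0.543], [-0.247, -0.954, -0.172], [0.569, 0.001, -0.822]]
wrist_force: [-0.4, -0.3, -0.4]
opening: 0.0002
grasp_force: 0.1
```

```bash
python3 -c "
from h import *
where(); print(row([-16,0,18],55))
c=cam('top');cs=cam('scene'); f=lambda i:cv2.resize(i,(400,360),interpolation=2)
cv2.imwrite('pics/t3.png',np.hstack([f(c['img'][210:282,190:270]),f(cs['img'][190:262,270:350])])[:,:,::-1])"
```

```text
t 5.0 sw mm [-40.62   -0.416  18.454] pitch 55.304498280352725 yaw -17.61963385566619 roll 0.07944224604991534
q [ 0.321 -0.168  2.166 -0.541  0.708  2.536] F [-0.351 -0.289 -0.392] open 0.00015398215858012512
[ 2.   -0.04  1.44  0.07  0.3   0.04]
```

View pics/t3.png

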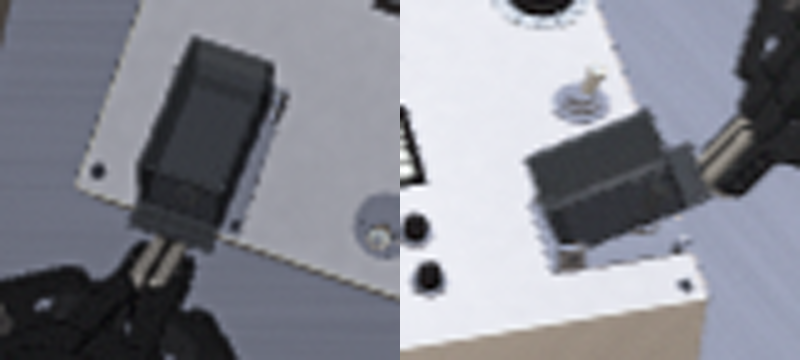

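Both views show the guard tilted up on the fingertip (top view lip at about (170,235)), and the toggle untouched. Now I'll push forward.

Emit:
send_rows:
  motion:
    - [0.5,0,0.35,0,0,0]
    - [1.0,0,0.7,0,0,0]
    - [1.4,0,1.0,0,0,0]
    - [1.7,0,1.2,0,0,0]
    - [2.0,0,1.4,0,0,0]
    - [2.0,0,1.4,0,0,0]
    - [2.0,0,1.4,0,0,0]
    - [2.0,0,1.4,0,0,0]

```text
t: 6.1
position: [0.5726, 0.1552, 0.0882]
eef_rot: [[0.784, -0.301, 0.542], [-0.246, -0.954, -0.172], [0.569, 0.002, -0.822]]
wrist_force: [-0.5, 0.3, -0.0]
opening: -0.0
grasp_force: 0.1
```

```bash
python3 -c "
from h import *
where(); print(row([-14,0,18],55))
c=cam('top');cs=cam('scene'); f=lambda i:cv2.resize(i,(400,360),interpolation=2)
cv2.imwrite('pics/t4.png',np.hstack([f(c['img'][210:282,190:270]),f(cs['img'][190:262,270:350])])[:,:,::-1])"
```

```text
t 6.1 sw mm [-16.352  -0.468  18.208] pitch 55.315354105270416 yaw -17.631372272013337 roll 0.08948497966358107
q [ 0.291 -0.121  2.126 -0.529  0.688  2.503] F [-0.533  0.29  -0.042] open -2.0388913165991552e-05
[ 0.18 -0.05  0.15  0.07  0.32  0.05]
```

View pics/t4.png

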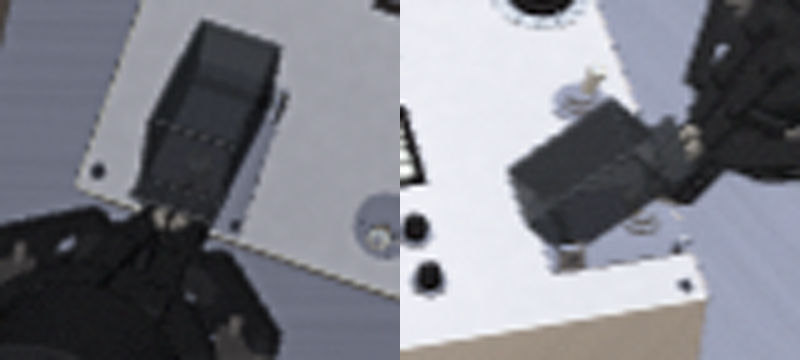

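The guard is well raised and the force is near zero, so the toggle has probably snapped over. I'll push a little further to feel the stop and confirm it.

Emit:
send_rows:
  motion:
    - [0.2,0,0.1,0,0,0]
    - [0.3,0,0.2,0,0,0]
    - [0.3,0,0.2,0,0,0]

```text
t: 6.58
position: [0.5764, 0.1541, 0.0887]
eef_rot: [[0.784, -0.301, 0.543], [-0.247, -0.954, -0.172], [0.57, 0.001, -0.822]]
wrist_force: [-0.0, -0.4, -0.4]
opening: -0.0001
grasp_force: 0.1
```

```bash
python3 -c "
from h import *
where()"
```

```text
t 6.575 sw mm [-12.339  -0.322  18.701] pitch 55.28139704528436 yaw -17.60632118353933 roll 0.06791559367838905
q [ 0.286 -0.114  2.119 -0.527  0.686  2.498] F [-0.014 -0.414 -0.359] open -0.0001088392917012291
```

Emit:
send_rows:
  motion:
    - [0.1,0,0.1,0,0,0]
    - [0.2,0,0.15,0,0,0]
    - [0.2,0,0.15,0,0,0]

```text
t: 6.95
position: [0.5774, 0.1539, 0.0882]
eef_rot: [[0.785, -0.301, 0.541], [-0.247, -0.953, -0.172], [0.567, 0.002, -0.823]]
wrist_force: [-12.8, 3.1, 7.3]
opening: 0.0001
grasp_force: 7.3
```

```bash
python3 -c "
from h import *
where()"
```

```text
t 6.95 sw mm [-11.301  -0.247  18.214] pitch 55.43327337525417 yaw -17.6762845476025 roll 0.08889000208942809
q [ 0.285 -0.111  2.116 -0.524  0.687  2.495] F [-12.789   3.134   7.3  ] open 0.00011366616536290217
```

13 N against the finger, above the 4 N snap and tilted upward as for a lever leaning away, means the toggle is on and at its stop. I'll retreat by the reverse path and lower the guard gently.

Emit:
send_rows:
  motion:
    - [-0.8,0,-0.6,0,0,0]
    - [-1.6,0,-1.1,0,0,0]
    - [-2.4,0,-1.7,0,0,0]
    - [-3.0,0,-0.9,0,0,0]
    - [-3.6,0,-0.1,0,0,0]
    - [-4.4,0,1.1,0,0,0]
    - [-4.5,0,1.2,0,0,0]
    - [-4.5,0,1.2,0,0,0]
    - [-7,0,-0.6,0,0,0]
    - [-9.4,0,-2.2,0,0,0]

```text
t: 8.2
position: [0.4934, 0.1805, 0.0542]
eef_rot: [[0.783, -0.302, 0.544], [-0.248, -0.953, -0.172], [0.571, 0.0, -0.821]]
wrist_force: [-0.4, 0.2, 0.3]
opening: 0.0
grasp_force: 0.0
```

Emit:
send_rows:
  motion:
    - [0,0,-2,0,0,0]
    - [0,0,-6,0,0,0]
    - [0,0,-10,0,0,0]
    - [0,0,-10,0,0,0]
    - [0,0,-10,0,0,0]

```text
t: 8.82
position: [0.4389, 0.1975, 0.1354]
eef_rot: [[0.784, -0.301, 0.543], [-0.247, -0.954, -0.172], [0.57, 0.001, -0.822]]
wrist_force: [0.7, -0.3, -0.8]
opening: 0.0
grasp_force: 0.0
```

```bash
python3 -c "
from h import *
where()
c=cam('top');cs=cam('scene'); f=lambda i:cv2.resize(i,(400,360),interpolation=2)
P=pts(c); o=np.load('top.npz'); d=cv2.absdiff(c['img'],o['img']).max(2); print('changed px in surroundings',(d[130:290,120:420]>40).sum(), np.argwhere(d[130:290,120:420]>40)[::40].tolist())
cv2.imwrite('pics/t5.png',np.hstack([f(c['img'][210:282,190:270]),f(cs['img'][190:262,270:350])])[:,:,::-1])"
```

```text
t 8.825 sw mm [-156.537   -0.254   65.381] pitch 55.261969449129346 yaw -17.57725933859651 roll 0.04835568597788929
q [ 0.51  -0.468  2.306 -0.542  0.936  2.631] F [ 0.652 -0.274 -0.786] open 1.4553890515204296e-05
changed px in surroundings 0 []
```

View pics/t5.png

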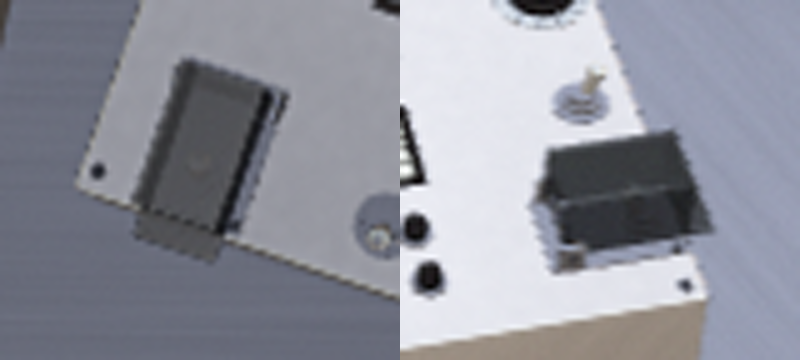

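The guard is shut. The faint toggle tip seen through it moved from px (227.5,248) to (230,242.6), away from the lip, so the toggle is on. Nothing else in the view changed.

```bash
python3 -c "
from station import arm
print(arm.sign_off())"
```

```text
the job is handed in; nothing more can be done
None
```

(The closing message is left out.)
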